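# Hang the cordless screwdriver on the spring-balanced tool arm

### The job

Take the cordless electric screwdriver out of its bench stand and hang it in the fork of the spring-balanced swing arm: its square neck goes in between the tines and its square collar sits down flat on them, behind the raised lips at their ends. Keep hold of it and ease it down gently as the arm sinks under the weight; let go only once the arm has settled and carries the screwdriver by itself, so that it neither drops nor springs back up, then move clear. Do not force the tool against the arm, and leave the other things on the bench where they are.

Things in the scene. Friction and masses are not known exactly. Their poses are not given: they have to be found in the camera images.
- driver_mid (a point): cordless electric screwdriver, upright dark in-line tool 222 mm tall, 0.3 to 0.75 kg (battery varies, weight not known beforehand), bit down in a well of the bench stand. Point on its axis half-way up, 111 mm above the bit's tip; z up, x and y square to the neck's sides. Tip to 50 mm: bit and chuck (21 mm across); 50 to 102 mm: round body 34 mm across, its lower edge on the well's rim
- driver_collar (a point): on the screwdriver's axis in the underside of its square aluminium collar (48 x 48 x 6 mm), 125 mm above the tip; axes as driver_mid. Right below the collar is the square neck, 28 x 28 mm and 23 mm high, alike on all four sides: it may enter the fork turned by any quarter turn
- driver_grip (a point): good place to grasp the screwdriver: on its axis, 190 mm above the tip (65 mm above driver_collar), in its round upper body, 36 mm across, which reaches from the collar's top (131 mm above the tip) to 222 mm; axes as driver_mid
- fork_seat (a point): where driver_collar comes to rest: middle of the steel fork at the arm's free end, in the plane of the tines' tops. x points from the open mouth towards the arm's post (the neck enters along +x), z up; the fork stays level. Slot 32 mm wide, tines 8 mm thick, nothing of the arm above the lips within 50 mm. Slot closed at x = +16 mm: the neck touches its back when driver_collar is at x = +2 mm
- fork_lip (a point): middle of the gap between the two lips, at their top, 4 mm above fork_seat's plane, axes as fork_seat. A lip stands on each tine from x = -32 to -26 mm of fork_seat; flared tine ends reach to -50 mm. The collar must pass over the lips (driver_collar 5 to 14 mm above fork_seat's plane), then go down behind them, where it has 2 mm play either way in x and y
- fork_head: the arm's end piece with the fork (origin at its lower pivot, 60 mm behind and 52 mm below fork_seat; axes as fork_seat). It hangs on two sprung parallel links 300 mm long that rise 0.21 rad to it while the empty arm rests on its upper stop (fork_seat 268 mm above the bench). Sinking, it also shifts up to 7 mm along -x, then back
- fork_back (a point): middle of the slot's closed back, 16 mm behind fork_seat in the plane of the tines' tops; axes as fork_seat. The fork starts to sink at about 2 N, then gives about 21 mm per newton, lightly damped; a screwdriver ends 20 to 115 mm down, by its weight. The whole arm also swivels sideways about its post against friction (about 1 N at the fork moves it) and stays where left
- stand_top (a point): bench stand: dark plate 85 x 200 x 10 mm with two black tubular wells (42 mm outside, 26 mm inside) at y = +55 and -55 mm, one for each tool. Point midway between them in the plane of their rims, 60 mm above the bench. The screwdriver is free of its well once lifted 52 mm
- torque_driver_mid (a point): bystander: hand torque driver with a plain grey handle (32 mm across, no collar), upright in the stand's other well, its top 146 mm above the bench; point on its axis 95 mm above the bench
- board: bystander: circuit board assembly 130 x 100 x 18 mm lying on the bench; origin under its middle
- screw_tray: bystander: small divided tray of screws 110 x 80 x 22 mm; origin under its middle
- spool: bystander: solder spool standing on end, 64 mm across, 55 mm high; origin under its middle
- dispenser: bystander: pump dispenser bottle, 70 mm across, 125 mm high; origin under its middle
- brush: bystander: small brush lying on the bench
- meter: bystander: hand-held multimeter 165 x 82 x 46 mm lying flat; origin under its middle

How it is judged:
On the way, in this order (a step that is already met when the one before it is completed fails the run):
1. the screwdriver is lifted clear of its well (z of driver_collar in the frame of stand_top above 0.127 m), for 0.1 s.
2. still held, its collar sits in the fork behind the lips and the arm has sunk with it (x of driver_collar in the frame of fork_seat between -0.005 and 0.005 m and y of driver_collar in the frame of fork_seat between -0.005 and 0.005 m and z of driver_collar in the frame of fork_seat between -0.0025 and 0.0025 m and height (world z) of fork_seat below 0.256 m and contact force between the fingers and driver above 0.5 N), for 0.2 s.
At the end, for the whole second after the job is handed in: screwdriver upright (0.06 rad) in the fork, collar flat on the tines behind the lips (driver_collar within 5 mm of fork_seat in its x and y, 2.5 mm in height), carried by the sunken arm (fork_seat 120 to 256 mm above the bench), fork and screwdriver at rest (under 15 mm/s) (x of driver_collar in the frame of fork_seat between -0.005 and 0.005 m and y of driver_collar in the frame of fork_seat between -0.005 and 0.005 m and z of driver_collar in the frame of fork_seat between -0.0025 and 0.0025 m and angle between driver_collar's own z axis and vertical below 0.06 rad and height (world z) of fork_seat between 0.12 and 0.256 m and linear speed of each of fork_head, driver below 0.015 m/s); the robot touches nothing.
It fails at once if with the screwdriver in it, the arm is driven or drops fast: the fork moves faster than 90 mm/s (distance between driver_collar and fork_seat below 0.02 m and linear speed of fork_head above 0.09 m/s).
It fails at once if let go before the arm has settled: no longer gripped, the screwdriver drops or springs up with the fork faster than 50 mm/s (distance between driver_collar and fork_seat below 0.02 m and contact force between the fingers and driver below 0.2 N and linear speed of fork_head above 0.05 m/s).
It fails at once if the screwdriver is forced against the arm with more than 15 N (contact force between driver and fork_head above 15 N).
It fails at once if another thing on the bench is shifted by more than 20 mm (distance of any of torque_driver_mid, board, screw_tray, spool, dispenser, brush, meter from where it was at the start of the episode above 0.02 m).
It also fails if it takes over 72 s, if anything falls off the work surface, if the arm or the gripper's body presses on something with over 40 N, if the wrist force passes 120 N, or if a joint passes its speed limit or range.

### The arm

A 6-joint arm with a two-finger parallel gripper is mounted at the origin on the work surface. World frame = base frame: x ahead of the robot, y to its left, z up, the work surface at z = 0. Lengths are in m, angles in rad, forces in N, time in s.
With the tool pointing down it reaches from about 0.3 to 0.775 m from the base axis. Payload 14.6 kg.
Tool frame: the origin (TCP) lies at the very end of the fingers, on their centre line; the grasp point (between the pads) lies 19 mm behind it (ctrl.grip_depth is the z of the grasp point in the tool frame, in m); z points along the fingers, y is the direction in which the jaws open and shut (so a half turn about z gives the same grasp; the last joint's range is limited). The gripper opens to 85 mm and grips with 20 to 120 N. Pads are 22 mm wide; open, the fingers measure 114 mm over their backs; the gripper's body (76 mm by 85 mm) begins 54 mm behind the grasp point. The pads swing forward as they close: fully open they stand 13 mm farther back than shut.
Start: joints at [1.066, 0.3, 1.521, -0, 1.321, -0.067], TCP at [0.233, 0.498, 0.231] pointing down, gripper open.
Joint ranges: [-3.03, 3.03], [-0.79, 2.21], [0.23, 2.52], [-1.04, 4.18], [0, 3.07], [-2.55, 2.55]. Speed limits (rad/s): [2.22, 2.22, 2.57, 3.14, 3.14, 3.14].

### API

Orientations are given as a unit quaternion [x, y, z, w].
In Python, from cell import ctrl gives the robot as it stands. The module is installed in compiled form; this text tells all that it offers.
- The arm moves only by the shell command python3 -m jog 'ROWS' [OPENING] [FORCE]. ROWS is JSON, a list of rows, each a list of 2 entries, a list of its own where there are three numbers: the shift along the tool's x, y, z in cm, then the turn, a rotation vector about the tool's x, y, z in rad. A call has exactly 5 rows; each row is the pose to reach, as a shift and turn from the pose commanded when the call began, along the tool's axes at that moment; what a row does not reach only later rows make up. A row lasts 1/8 s, in which the tool goes at most 62.5 mm and 10.7 degrees, less where a joint would pass 70% of its speed; a pose out of reach is approached as far as the arm can. A call with a gripper value outside its range is refused whole. OPENING is the opening, from 0 (shut) to 1 (fully open), set as the call begins (- or left out, the last holds). The fingers move at their own pace and stop on an object; FORCE is the grip in N (left out, the last holds). Time passes only in rows, so rows that repeat a pose let the fingers close, or fill a call up. It gives the time, the measured TCP pose, the force and the opening at its end, in the units of the state.
- ctrl.read_state(): the state, without advancing time (a new reading comes with each control period).
- ctrl.capture(name): name is "side" or "top" or "wrist"; returns the picture (400x640x3 uint8, blue, green, red); there is no depth.
- ctrl.get_calibration(name): a dict with "fx", "fy", "cx", "cy" (pixels), "R" (3x3) and "t" (3): a world point X has camera coordinates R X + t; the wrist camera has in their place "T_tool_cam" (4x4, takes a point from camera to tool coordinates, whose origin is the TCP and whose axes are the flange's). Camera axes: x right, y down, z forward; pixel columns grow to the right and rows downward; lengths in m; the calibration is good to about 2 mm. A picture is of the moment at which its call begins: read the wrist's pose just before it. get_calibration takes no time and is no camera call.
- ctrl.job_done(): hands the job in, once; it reports no verdict.
Trained networks look in the newest picture that a camera, given by its name, has taken for a name from the list of things; names that differ only in an ending like _2 or _b are one class to them, and where a whole thing is asked for, a point or a joint stands for the part that bears it (a point fixed in the world has none). Each returns a list of dicts, best first, with "score" (0 to 1); they miss things now and then, are a little off and sometimes report something else, mostly with a low value. They report only what shows in the picture. A call takes as long as a camera call.
- ctrl.masks_of(camera, thing): "mask" (400x640 bool, what is visible of it) and "extent" ([left, top, right, bottom] in pixels, round what is visible of it).
- ctrl.tip_of(camera, thing): "centre" ([column, row] in pixels: a listed point, or the origin of a listed thing).
The state is a dict: "t": time; "joints": joint angles; "joint_velocities": joint speeds; "joint_torque": joint torques, N m; "eef_pos": TCP position; "tool_rot": TCP orientation; "force": force on the tool from outside, world axes, zero at the start; "ft_torque": the same for the moment, N m; "finger_gap": finger opening in m.
Only numpy, scipy, OpenCV 4.12 (cv2) and the standard library are available. Lean on these libraries where they do the work, as an engineer would, in place of code of your own. Each camera call takes 0.05 s, during which the arm holds its last target. There are 200 camera calls.

## Working session

There is one attempt and no reset: what is moved stays moved. The work goes in short steps, Python scripts to look and compute and a shell command to move; the robot and the scene stay as the last step left them, time stands still between calls to the robot, and variables do not carry over. Pictures are saved under pics/ and viewed, on a budget of 10 in all, crops included, one or two more only if the job needs it, and the job is handed in when it is done.

```bash
mkdir -p pics
cat > h.py <<'E'
import numpy as np, cv2
from cell import ctrl
from scipy.spatial.transform import Rotation as Ro
def cam(n,st=None):
    c=ctrl.get_calibration(n)
    K=np.array([[c['fx'],0,c['cx']],[0,c['fy'],c['cy']],[0,0,1]])
    if 'R' in c: return K,np.array(c['R']),np.array(c['t'])
    T=np.array(c['T_tool_cam']); W=np.eye(4); W[:3,:3]=Ro.from_quat(st['tool_rot']).as_matrix(); W[:3,3]=st['eef_pos']
    M=np.linalg.inv(W@T); return K,M[:3,:3],M[:3,3]
def ray(C,p):
    K,R,t=C; d=R.T@np.linalg.inv(K)@np.array([p[0],p[1],1.]); return -R.T@t,d/np.linalg.norm(d)
def atz(C,p,z):
    o,d=ray(C,p); return o+d*(z-o[2])/d[2]
def tri(L):
    A=np.zeros((3,3));b=np.zeros(3)
    for C,p in L:
        o,d=ray(C,p);P=np.eye(3)-np.outer(d,d);A+=P;b+=P@o
    X=np.linalg.solve(A,b); return X,[np.linalg.norm(np.cross(X-ray(C,p)[0],ray(C,p)[1])) for C,p in L]
def proj(C,X):
    K,R,t=C; q=K@(R@np.array(X)+t); return q[:2]/q[2]
E
python3 - <<'E'
from h import *
st=ctrl.read_state(); print(st)
C={}
for n in ['side','top','wrist']:
    im=ctrl.capture(n); cv2.imwrite(f'pics/{n}0.png',im); C[n]=cam(n,st)
    print(n, -C[n][1].T@C[n][2], C[n][1][2])
for th in ['driver_mid','driver_collar','driver_grip','fork_seat','fork_lip','fork_back','fork_head','stand_top','torque_driver_mid','board','dispenser','spool','meter','screw_tray']:
    L=[]
    for n in ['side','top']:
        r=ctrl.tip_of(n,th)
        if r: L.append((C[n],r[0]['centre'])); print(th,n,np.round(r[0]['centre'],1),round(r[0]['score'],2))
    if len(L)==2: X,e=tri(L); print('   ',X.round(4),np.round(e,4))
E
python3 -c "
import cv2,numpy as np
a=[cv2.imread(f'pics/{n}0.png') for n in ('side','top')]
cv2.imwrite('pics/a.png',cv2.resize(np.vstack(a),(480,600)))"
```

```text
{'t': 0.0, 'joints': array([ 1.06640867e+00,  3.00495605e-01,  1.52160325e+00, -1.39469294e-05,
        1.32073376e+00, -6.65952552e-02]), 'joint_velocities': array([-0.00158125, -0.00112794,  0.0007861 , -0.00047736,  0.00142345,
       -0.00101043]), 'joint_torque': array([-1.31797122e-03, -5.43503809e+01, -3.61787295e+01, -1.46500511e-04,
        4.09282307e-03,  6.87111168e-06]), 'eef_pos': array([0.23304969, 0.49790823, 0.2306985 ]), 'tool_rot': array([ 2.17150568e-01,  9.76137924e-01, -5.96788264e-04, -1.68122447e-04]), 'force': array([ 0.20818431,  0.19868716, -0.72065938]), 'ft_torque': array([-0.01513708,  0.03239423,  0.02136617]), 'finger_gap': 0.08544239646583468}
side [ 0.04088297 -0.79152105  1.22705497] [ 0.34659584  0.60995869 -0.71261611]
top [0.28708181 0.09227795 1.5904683 ] [ 0.18542038  0.01138281 -0.98259336]
wrist [0.1675771  0.52873792 0.3735091 ] [ 0.25788436 -0.12107927 -0.95855906]
driver_mid side [388.9 313.8] 0.81
driver_mid top [438.5 212.2] 0.62
    [ 0.5257 -0.2973  0.116 ] [0.0018 0.0018]
driver_collar side [277.3 262.6] 0.66
driver_collar top [438.4 
[... 691 characters left out ...]
8 -0.3456  0.048 ] [0.0042 0.0042]
torque_driver_mid side [404.7 349.8] 0.54
torque_driver_mid top [468.1 216.1] 0.41
    [ 0.5103 -0.3988  0.1026] [0.0025 0.0025]
board side [275.5 263.6] 0.72
board top [327.6 260.8] 0.61
    [0.3635 0.0784 0.0123] [0.0026 0.0026]
dispenser side [421.1 272.3] 0.68
dispenser top [393.7 157.3] 0.57
    [ 0.7534 -0.1718 -0.0012] [0.0027 0.0027]
spool side [294.2 170.2] 0.52
spool top [221.8 189. ] 0.61
    [ 0.6297  0.4705 -0.0055] [0.0016 0.0016]
meter side [239.4 169.4] 0.81
meter top [196.5 243.6] 0.94
    [0.4274 0.5428 0.03  ] [0.0022 0.0022]
screw_tray side [386.5 242. ] 0.95
screw_tray top [353.6 161.1] 0.69
    [ 0.7316 -0.0189  0.0053] [0.0031 0.0031]
```

View pics/a.png

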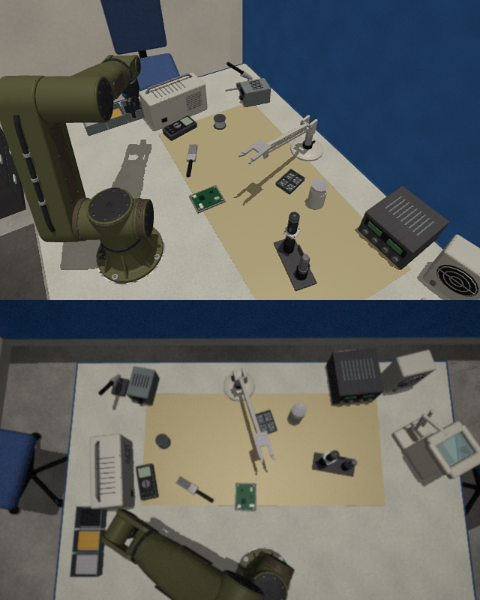

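The picture shows the stand with the screwdriver at about (389,314) in side, and the fork's open mouth towards the robot. I'll crop both around the fork and stand.

Run:
```python
import cv2,numpy as np
s=cv2.imread('pics/side0.png');t=cv2.imread('pics/top0.png')
f=lambda im,x,y:cv2.resize(im[y:y+75,x:x+100],(400,300),interpolation=cv2.INTER_CUBIC)
cv2.imwrite('pics/b.png',np.vstack([np.hstack([f(s,290,160),f(t,305,170)]),np.hstack([f(s,350,275),f(t,400,180)])]))
```

```text
(no output)
```

View pics/b.png

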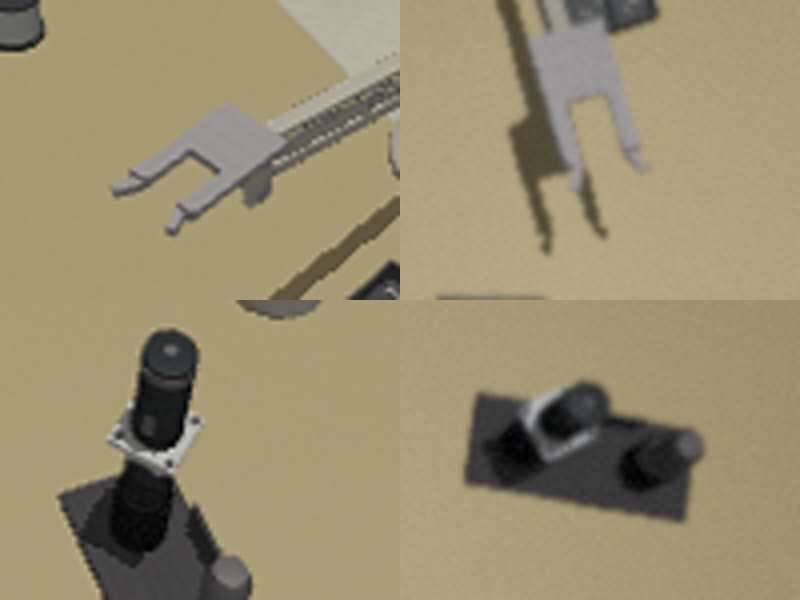

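Run:
```python
from h import *
st=ctrl.read_state()
S=cam('side');T=cam('top')
b,e=tri([(S,(341.5,200)),(T,(352,194))]);print('back',b,e)
t,e=tri([(S,(326.2,212.3)),(T,(357.8,214.5))]);print('tip',t,e)
b2=atz(T,(352,194),.268);t2=atz(T,(357.8,214.5),.268);print(b2,t2)
b3=atz(S,(341.5,200),.268);t3=atz(S,(326.2,212.3),.268);print(b3,t3)
for p,q in((b,t),(b2,t2),(b3,t3)):
  d=(p-q)[:2];print(np.linalg.norm(d),np.degrees(np.arctan2(d[1],d[0])), p[:2]-d/np.linalg.norm(d)*.016)
# collar corners, side crop offset (350,275)
c=[atz(S,(350+x/4,275+(y-300)/4),.141) for x,y in((108,437),(170,468),(203,420))]
print(c, [np.degrees(np.arctan2(*(c[i+1]-c[i])[[1,0]])) for i in(0,1)], (c[0]+c[2])/2)
# body top centre
print('top', atz(S,(350+170/4,275+50/4),.232), atz(T,(400+186/4,180+100/4),.232))
R=Ro.from_quat(st['tool_rot']).as_matrix();print(R)
w=np.array([.526,-.297,0])-st['eef_pos'];print('tool shift to driver',R.T@w)
```

```text
back [0.55547467 0.00504824 0.27198583] [np.float64(0.0001390334117054869), np.float64(0.00013903341170557585)]
tip [ 0.49369252 -0.01231397  0.2684083 ] [np.float64(0.0011692625144257096), np.float64(0.00116926251442569)]
[0.55615231 0.0048341  0.268     ] [ 0.49263989 -0.01194316  0.268     ]
[0.55776589 0.00834925 0.268     ] [ 0.49506534 -0.01220761  0.268     ]
0.064175386044553 15.696585772473838 [0.54007134 0.00071955]
0.06569097511531649 14.797093332874224 [0.54068293 0.00074775]
0.06598441931768406 18.15212999032955 [0.54256217 0.00336459]
[array([ 0.49690715, -0.28203028,  0.141     ]), array([ 0.51918619, -0.32133034,  0.141     ]), array([ 0.55958801, -0.30251544,  0.141     ])] [np.float64(-60.45126789958247), np.float64(24.971123067970467)] [ 0.52824758 -0.29227286  0.141     ]
top [ 0.52829236 -0.29178439  0.232     ] [ 0.5281228  -0.29202526  0.232     ]
[[-9.05660553e-01  4.24003494e-01  1.13415896e-05]
 [ 4.24003494e-01  9.05660553e-01  3.00645316e-05]
 [ 2.47583610e-06  3.20371340e-05 -9.99999999e-01]]
tool shift to driver [-0.60233292 -0.59596316  0.23126449]
```

Fork seat is near (0.541, 0.001, 0.268) with yaw about 16°. The driver is near (0.528, -0.292) with yaw about 27°. Moving over now.

```bash
python3 -m jog '[[[-3.7,-3.6,-3],[0,0,0]],[[-7.4,-7.2,-6],[0,0,0]],[[-11.1,-10.8,-9],[0,0,0]],[[-14.8,-14.4,-12],[0,0,0]],[[-18.6,-18.2,-15],[0,0,0]]]' 1
python3 -m jog '[[[-4.3,-4.2,0],[0,0,0]],[[-8.6,-8.4,0],[0,0,0]],[[-12.9,-12.6,0],[0,0,0]],[[-17.2,-16.8,0],[0,0,0]],[[-21.4,-21,0],[0,0,0]]]'
python3 -m jog '[[[-4.2,-4.1,0],[0,0,-0.09]],[[-8.4,-8.2,0],[0,0,-0.18]],[[-12.6,-12.3,0],[0,0,-0.27]],[[-16.8,-16.4,0],[0,0,-0.36]],[[-20.2,-19.8,0],[0,0,-0.436]]]'
python3 -m jog '[[[0,0,2],[0,0,0]],[[0,0,4],[0,0,0]],[[0,0,6],[0,0,0]],[[0,0,6],[0,0,0]],[[0,0,6],[0,0,0]]]'
python3 - <<'E'
from h import *
st=ctrl.read_state(); C=cam('wrist',st); print(st['t'],st['eef_pos'],st['joints'],st['joint_velocities'].max())
im=ctrl.capture('wrist'); cv2.imwrite('pics/w1.png',im)
for th,z in [('driver_mid',.121),('driver_collar',.135),('driver_grip',.2)]:
    for r in ctrl.tip_of('wrist',th)[:1]: print(th,np.round(r['centre'],1),round(r['score'],2),atz(C,r['centre'],z))
R=Ro.from_quat(st['tool_rot']).as_matrix();print(R.round(3)); print(R.T@(np.array([.528,-.292,.181])-st['eef_pos']))
E
```

```text
t: 2.17
eef_pos: [0.3246, 0.2528, 0.3824]
tool_rot: [0.217, 0.976, 0.0, 0.0]
force: [0.8, 0.1, 0.8]
finger_gap: 0.0854
t: 2.8
eef_pos: [0.4295, -0.0285, 0.3815]
tool_rot: [0.217, 0.976, 0.0, 0.0]
force: [1.0, 1.3, -0.0]
finger_gap: 0.0852
t: 3.42
eef_pos: [0.5286, -0.2936, 0.3809]
tool_rot: [-0.0, 1.0, 0.0, -0.0]
force: [-0.2, 0.3, -0.5]
finger_gap: 0.0852
t: 4.05
eef_pos: [0.5284, -0.2915, 0.3223]
tool_rot: [0.001, 1.0, -0.0, 0.001]
force: [-1.2, 0.3, 1.1]
finger_gap: 0.0854
4.05 [ 0.52842702 -0.291508    0.32233891] [-5.64795871e-01  3.75041698e-01  1.21336997e+00  3.60039108e-06
  1.55199836e+00 -2.13386791e+00] 0.0009438760492472409
driver_mid [325.1 168.2] 0.63 [ 0.52527169 -0.28804452  0.121     ]
driver_collar [320.1 171.2] 0.77 [ 0.52582338 -0.29371923  0.135     ]
driver_grip [320.5 188.8] 0.9 [ 0.52831606 -0.292922    0.2       ]
[[-1.     0.002  0.001]
 [ 0.002  1.    -0.001]
 [-0.001 -0.001 -1.   ]]
[ 0.00056779 -0.00040394  0.1413387 ]
```

View pics/w1.png

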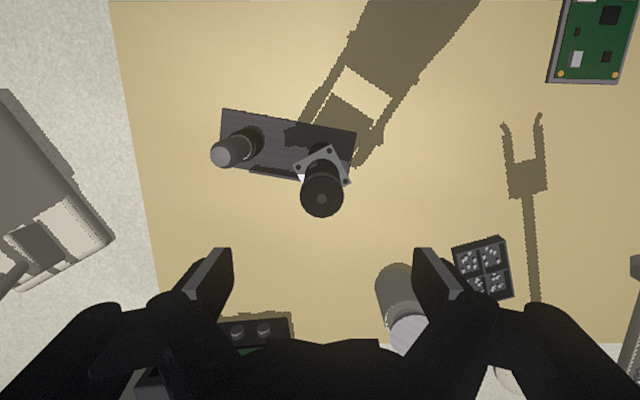

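Driver top is at (321,197) with collar corners at (330,147) and (350,182). It is centred between the jaws at (0.528,-0.292), so I'll go down and grip.

```bash
python3 -m jog '[[[0,0,4],[0,0,0]],[[0,0,8],[0,0,0]],[[0,0,11],[0,0,0]],[[0.05,0,13],[0,0,0]],[[0.05,-0.05,14.1],[0,0,0]]]' 1
python3 -m jog '[[[0,0,0],[0,0,0]],[[0,0,0],[0,0,0]],[[0,0,0],[0,0,0]],[[0,0,0],[0,0,0]],[[0,0,0],[0,0,0]]]' 0 50
python3 -m jog '[[[0,0,0],[0,0,0]],[[0,0,0],[0,0,0]],[[0,0,0],[0,0,0]],[[0,0,0],[0,0,0]],[[0,0,0],[0,0,0]]]'
python3 - <<'E'
from h import *
st=ctrl.read_state();print(st['eef_pos'],st['force'])
S=cam('side');T=cam('top')
c=cv2.imread('pics/w1.png')[130:230,270:370];cv2.imwrite('pics/w1c.png',cv2.resize(c,(600,600),interpolation=cv2.INTER_CUBIC))
E
```

```text
t: 4.88
eef_pos: [0.5277, -0.2919, 0.1797]
tool_rot: [0.001, 1.0, 0.0, -0.0]
force: [0.1, -0.8, 0.0]
finger_gap: 0.0854
t: 5.5
eef_pos: [0.5281, -0.2922, 0.1814]
tool_rot: [0.001, 1.0, -0.001, 0.001]
force: [-0.1, 0.3, 5.8]
finger_gap: 0.035
t: 6.12
eef_pos: [0.5281, -0.2922, 0.1814]
tool_rot: [0.001, 1.0, -0.001, 0.001]
force: [0.0, -0.8, 6.1]
finger_gap: 0.0353
[ 0.52809616 -0.29217907  0.18137666] [ 0.02214299 -0.81533335  6.073441  ]
```

View pics/w1c.png

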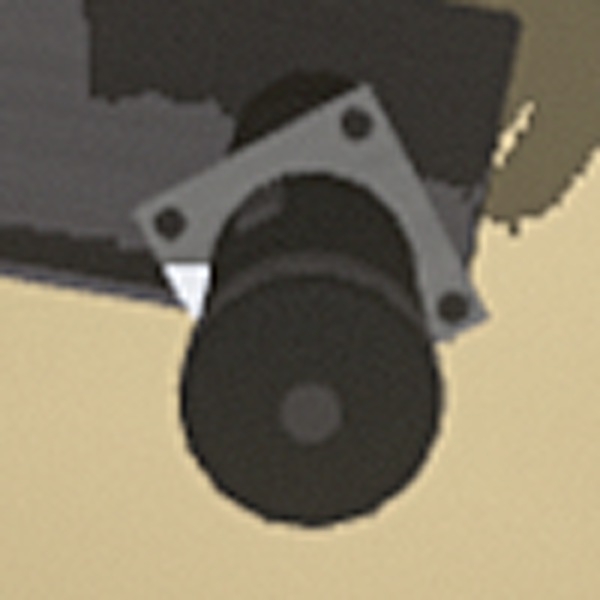

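```bash
python3 -m jog '[[[0,0,-1],[0,0,0]],[[0,0,-3],[0,0,0]],[[0,0,-6],[0,0,0]],[[0,0,-9],[0,0,0]],[[0,0,-12],[0,0,0]]]'
python3 -m jog '[[[0,0,-1.5],[0,0,0]],[[0,0,-2.4],[0,0,0]],[[0,0,-2.4],[0,0,0]],[[0,0,-2.4],[0,0,0]],[[0,0,-2.4],[0,0,0]]]'
python3 - <<'E'
from h import *
st=ctrl.read_state();print(st['t'],st['eef_pos'],st['force'],st['finger_gap'])
s0=dict(eef_pos=[0.52842702,-0.291508,0.32233891],tool_rot=[.0005,1,0,.0008])
C=cam('wrist',s0)
c=[atz(C,p,.141) for p in((292.5,165.3),(331.7,144.2),(351.3,183))]
for i in(0,1): d=c[i+1]-c[i];print(np.linalg.norm(d),np.degrees(np.arctan2(d[1],d[0]))%90)
print((c[0]+c[2])/2)
ctrl.capture('side');ctrl.capture('top')
S=cam('side');T=cam('top')
for th in['driver_collar','driver_grip','fork_seat','fork_lip','fork_back']:
  L=[]
  for n,K in(('side',S),('top',T)):
    r=ctrl.tip_of(n,th)
    if r:L.append((K,r[0]['centre']));print(th,n,np.round(r[0]['centre'],1),round(r[0]['score'],2))
  if len(L)==2:print(*tri(L))
R=Ro.from_quat(st['tool_rot']).as_matrix();print(R.round(4))
E
```

```text
t: 6.75
eef_pos: [0.5275, -0.2918, 0.3012]
tool_rot: [0.001, 1.0, 0.0, -0.0]
force: [0.9, -0.6, -4.8]
finger_gap: 0.0347
t: 7.38
eef_pos: [0.5277, -0.2919, 0.3235]
tool_rot: [0.001, 1.0, 0.0, -0.001]
force: [-0.2, -0.5, -4.7]
finger_gap: 0.0349
7.375 [ 0.5276552  -0.29191294  0.3234824 ] [-0.23083744 -0.53778944 -4.7397438 ] 0.0348796909941008
0.04797990304191113 28.183710081908032
0.047827274721993565 27.315692734925264
[ 0.52803351 -0.29132882  0.141     ]
driver_collar side [396.6 278.3] 0.77
driver_grip side [397.3 262.3] 0.85
fork_seat side [384.4 241.5] 0.31
fork_seat top [353.7 199.7] 0.76
[ 0.62672393 -0.04030114  0.0775927 ] [np.float64(0.05752831750347131), np.float64(0.0575283175034712)]
fork_lip top [354.9 208.3] 0.85
fork_back side [395.3 275.8] 0.17
fork_back top [350.3 193.8] 0.74
[ 0.69546176 -0.04379515 -0.14937016] [np.float64(0.05909464169071176), np.float64(0.05909464169071172)]
[[-1.0e+00  1.9e-03 -1.1e-03]
 [ 1.9e-03  1.0e+00  7.0e-04]
 [ 1.1e-03  7.0e-04 -1.0e+00]]
```

```bash
python3 -m jog '[[[1.0,2.5,0],[0,0,0.03]],[[2.5,7,0],[0,0,0.07]],[[4.3,12,0],[0,0,0.11]],[[6,17,0],[0,0,0.16]],[[7.8,22,0],[0,0,0.205]]]'
python3 -m jog '[[[0.6,2.5,0],[0,0,0]],[[0.6,4.5,0],[0,0,0]],[[0.6,4.5,0],[0,0,0]],[[0.6,4.5,0],[0,0,0]],[[0.6,4.5,0],[0,0,0]]]'
python3 - <<'E'
from h import *
st=ctrl.read_state();print(st['t'],st['eef_pos'],st['force'],st['finger_gap'],st['tool_rot'])
S=cam('side');T=cam('top');W=cam('wrist',st)
for n in('wrist','side','top'):cv2.imwrite(f'pics/{n}2.png',ctrl.capture(n))
for th in['fork_seat','fork_lip','fork_back']:
  for n,K in(('side',S),('top',T),('wrist',W)):
    r=ctrl.tip_of(n,th)
    if r:print(th,n,np.round(r[0]['centre'],1),round(r[0]['score'],2),atz(K,r[0]['centre'],.272 if 'lip' in th else .268).round(4))
E
python3 -c "
import cv2,numpy as np
w=cv2.imread('pics/wrist2.png');s=cv2.imread('pics/side2.png')[130:250,230:390]
cv2.imwrite('pics/d.png',cv2.resize(w,(800,500)))"
```

```text
t: 8.6
eef_pos: [0.4494, -0.0704, 0.3245]
tool_rot: [0.104, 0.995, 0.0, 0.0]
force: [1.7, 0.6, -5.5]
finger_gap: 0.0346
t: 9.22
eef_pos: [0.4535, -0.0271, 0.3243]
tool_rot: [0.104, 0.995, -0.0, -0.0]
force: [-0.1, 0.8, -5.4]
finger_gap: 0.0347
9.225 [ 0.45347685 -0.02714343  0.32426366] [-0.1248724   0.84478724 -5.41556218] 0.03472304354461308 [ 1.03650316e-01  9.94613799e-01 -4.09294409e-05 -4.19175584e-05]
fork_seat side [336.3 198.3] 0.58 [0.5482 0.0217 0.268 ]
fork_seat top [353.  198.4] 0.62 [0.5424 0.002  0.268 ]
fork_lip side [329.4 206.2] 0.72 [0.5129 0.0007 0.272 ]
fork_lip top [363.5 227.7] 0.67 [ 0.4518 -0.0281  0.272 ]
fork_lip wrist [ 62.  260.9] 0.19 [ 0.4485 -0.2166  0.272 ]
fork_back side [340.3 200.6] 0.64 [0.5535 0.008  0.268 ]
fork_back top [348. 195.] 0.59 [0.553  0.0171 0.268 ]
```

View pics/d.png

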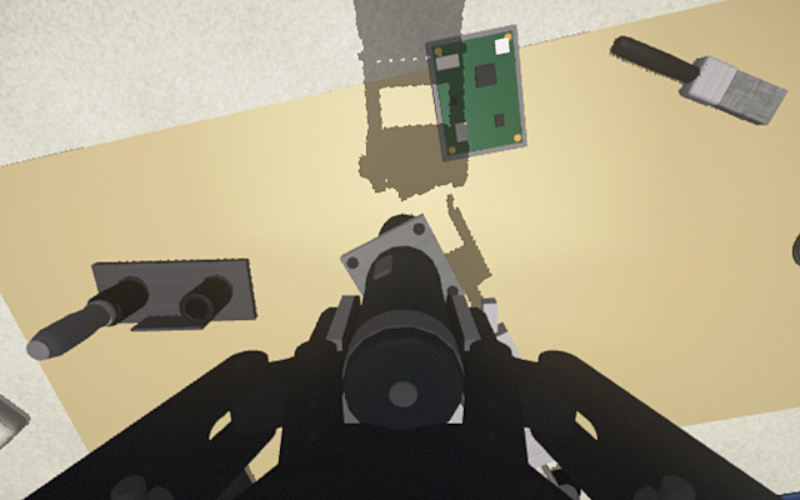

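Run:
```python
from h import *
def ov(n,x,y,w=80,h=60,s=5):
    im=cv2.resize(cv2.imread(f'pics/{n}0.png')[y:y+h,x:x+w],None,fx=s,fy=s,interpolation=cv2.INTER_CUBIC)
    raw=im.copy();C=cam(n);a=np.radians(16)
    def P(u,v,z):
        X=[.541+u*np.cos(a)-v*np.sin(a),.001+u*np.sin(a)+v*np.cos(a),z]
        return tuple(((proj(C,X)-[x,y]+.5)*s).astype(int))
    for L in([(-26,16),(16,16),(16,-16),(-26,-16)],[(-50,0),(50,0)],[(-26,16),(-50,16)],[(-26,-16),(-50,-16)]):
        for p,q in zip(L,L[1:]):cv2.line(im,P(p[0]/1e3,p[1]/1e3,.268),P(q[0]/1e3,q[1]/1e3,.268),(0,0,255),1)
    return np.vstack([raw,im])
cv2.imwrite('pics/e.png',np.hstack([ov('side',305,170),ov('top',315,170)]))
```

```text
(no output)
```

View pics/e.png

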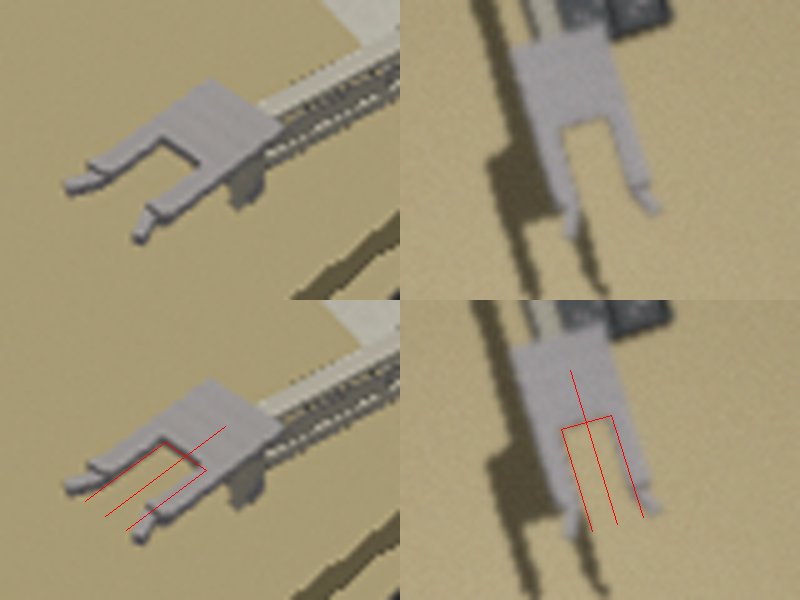

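The model (red) matches the fork in both views to about 1 px: seat (0.541,0.001), yaw 16°. I'll enter halfway and check.

```bash
python3 -m jog '[[[-0.8,0.5,0],[0,0,0]],[[-1.7,1.04,0],[0,0,0]],[[-2.6,1.6,0],[0,0,0]],[[-3.4,2.1,0],[0,0,0]],[[-4.0,2.44,0],[0,0,0]]]'
python3 -m jog '[[[0,0,0],[0,0,0]],[[0,0,0],[0,0,0]],[[0,0,0],[0,0,0]],[[0,0,0],[0,0,0]],[[0,0,0],[0,0,0]]]'
cat > chk.py <<'E'
from h import *
import sys
st=ctrl.read_state();print(st['t'],st['eef_pos'],st['force'].round(2),st['finger_gap'])
a=np.radians(16);d=st['eef_pos'][:2]-[.541,.001]
print('fork frame mm',1e3*(d[0]*np.cos(a)+d[1]*np.sin(a)),1e3*(-d[0]*np.sin(a)+d[1]*np.cos(a)),'collar z',st['eef_pos'][2]-.0464)
for n in('side','top'):cv2.imwrite(f'pics/{n}_{sys.argv[1]}.png',ctrl.capture(n))
s=cv2.imread(f'pics/side_{sys.argv[1]}.png')[140:260,270:400];t=cv2.imread(f'pics/top_{sys.argv[1]}.png')[160:250,310:400]
cv2.imwrite(f'pics/c_{sys.argv[1]}.png',np.hstack([cv2.resize(s,(430,400),interpolation=cv2.INTER_CUBIC),cv2.resize(t,(370,400),interpolation=cv2.INTER_CUBIC)]))
E
python3 chk.py 1
```

```text
t: 10.45
eef_pos: [0.4983, -0.0106, 0.3241]
tool_rot: [0.103, 0.995, 0.0, -0.0]
force: [-0.9, -0.1, -5.7]
finger_gap: 0.0348
t: 11.08
eef_pos: [0.4976, -0.0109, 0.3244]
tool_rot: [0.103, 0.995, -0.0, 0.0]
force: [0.0, 0.3, -5.2]
finger_gap: 0.0344
11.075 [ 0.49761657 -0.01092073  0.32435244] [ 0.03  0.29 -5.17] 0.034414495693489665
fork frame mm -44.98862855783115 0.4991511189067089 collar z 0.27795243941460096
```

View pics/c_1.png

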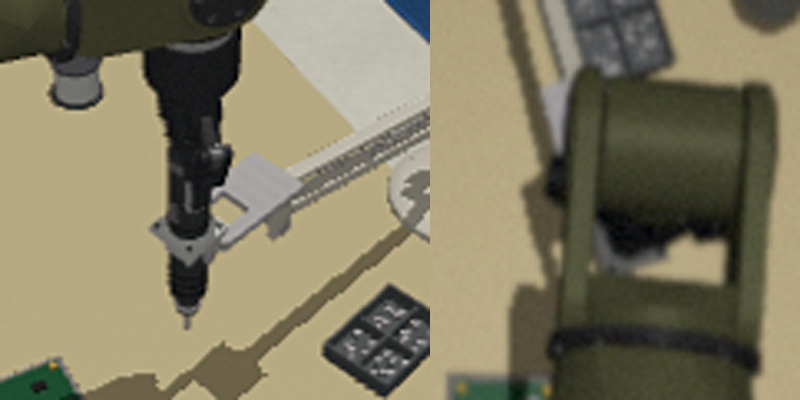

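The collar (at 185,240 in the crop) is above the tine ends and the neck is between the flares, with no contact force. Continuing in slowly.

```bash
python3 -m jog '[[[-0.5,0.25,0],[0,0,0]],[[-1.0,0.5,0],[0,0,0]],[[-1.5,0.77,0],[0,0,0]],[[-2.0,1.03,0],[0,0,0]],[[-2.5,1.28,0],[0,0,0]]]'
python3 -m jog '[[[-0.5,0.26,0],[0,0,0]],[[-0.9,0.48,0],[0,0,0]],[[-1.2,0.63,0],[0,0,0]],[[-1.4,0.73,0],[0,0,0]],[[-1.4,0.73,0],[0,0,0]]]'
python3 chk.py 2
```

```text
t: 11.8
eef_pos: [0.5252, -0.0033, 0.3242]
tool_rot: [0.103, 0.995, 0.0, -0.0]
force: [-0.7, 0.8, -5.6]
finger_gap: 0.0349
t: 12.42
eef_pos: [0.5401, 0.0009, 0.3242]
tool_rot: [0.103, 0.995, 0.0, 0.0]
force: [-0.0, -0.0, -6.7]
finger_gap: 0.035
12.425 [0.5400853  0.00086385 0.32424901] [-0.04 -0.03 -6.67] 0.035003535277262555
fork frame mm -0.916794927062849 0.12124924826466513 collar z 0.27784900949990576
```

View pics/c_2.png

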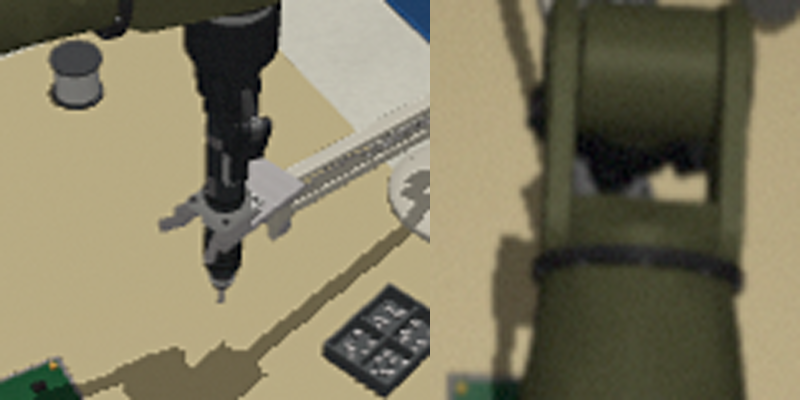

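```bash
python3 -m jog '[[[-0.02,0.01,0],[0,0,0]],[[-0.05,0.025,0],[0,0,0]],[[-0.07,0.035,0],[0,0,0]],[[-0.09,0.047,0],[0,0,0]],[[-0.09,0.047,0],[0,0,0]]]'
python3 -m jog '[[[-0.02,0.01,0],[0,0,0]],[[-0.05,0.025,0],[0,0,0]],[[-0.07,0.035,0],[0,0,0]],[[-0.09,0.047,0],[0,0,0]],[[-0.09,0.047,0],[0,0,0]]]'
```

```text
t: 13.15
eef_pos: [0.541, 0.0011, 0.3243]
tool_rot: [0.103, 0.995, -0.0, -0.0]
force: [-0.3, 0.2, -5.5]
finger_gap: 0.0347
t: 13.78
eef_pos: [0.5419, 0.0014, 0.3243]
tool_rot: [0.103, 0.995, 0.0, 0.0]
force: [-0.1, 0.9, -6.1]
finger_gap: 0.035
```

```bash
python3 -m jog '[[[-0.02,0.01,0],[0,0,0]],[[-0.05,0.025,0],[0,0,0]],[[-0.07,0.035,0],[0,0,0]],[[-0.09,0.047,0],[0,0,0]],[[-0.09,0.047,0],[0,0,0]]]'
```

```text
t: 14.4
eef_pos: [0.5429, 0.0016, 0.3243]
tool_rot: [0.103, 0.995, -0.0, 0.0]
force: [-0.3, 0.4, -5.5]
finger_gap: 0.0351
```

```bash
python3 -m jog '[[[-0.02,0.01,0],[0,0,0]],[[-0.04,0.02,0],[0,0,0]],[[-0.07,0.035,0],[0,0,0]],[[-0.09,0.047,0],[0,0,0]],[[-0.09,0.047,0],[0,0,0]]]'
```

```text
t: 15.02
eef_pos: [0.5439, 0.0019, 0.3243]
tool_rot: [0.103, 0.995, 0.0, 0.0]
force: [-0.6, 0.6, -5.5]
finger_gap: 0.0352
```

```bash
python3 -m jog '[[[-0.02,0.01,0],[0,0,0]],[[-0.04,0.02,0],[0,0,0]],[[-0.07,0.035,0],[0,0,0]],[[-0.09,0.047,0],[0,0,0]],[[-0.09,0.047,0],[0,0,0]]]'; python3 -c "
from h import *
for i in range(4):
  ctrl.capture('side');print(ctrl.read_state()['force'],ctrl.read_state()['ft_torque'])"
```

```text
t: 15.65
eef_pos: [0.5448, 0.0021, 0.3243]
tool_rot: [0.103, 0.995, -0.0, -0.0]
force: [-3.2, -0.8, -5.4]
finger_gap: 0.0348
[-3.26332433 -0.55023277 -4.83407264] [-0.13274412  0.58026494 -0.06227011]
[-1.36188001 -0.77691595 -3.81639776] [-0.13743457  0.58798989  0.03222267]
[-2.30011438 -1.47635368 -4.24702499] [-0.12058738  0.5781868  -0.05601907]
[-2.00321513 -0.91636357 -4.38102389] [-0.17642508  0.61082989 -0.09085634]
```

Touched the slot's back at 2.5 N, so the seat lies about 1.8 mm behind the estimate. I'll back off 2 mm and lower.

```bash
python3 -m jog '[[[0.1,-0.05,0],[0,0,0]],[[0.18,-0.094,0],[0,0,0]],[[0.18,-0.094,0.2],[0,0,0]],[[0.18,-0.094,0.4],[0,0,0]],[[0.18,-0.094,0.5],[0,0,0]]]'
python3 -m jog '[[[0,0,0.05],[0,0,0]],[[0,0,0.1],[0,0,0]],[[0,0,0.1],[0,0,0]],[[0,0,0.1],[0,0,0]],[[0,0,0.1],[0,0,0]]]'
python3 -m jog '[[[0,0,0.05],[0,0,0]],[[0,0,0.1],[0,0,0]],[[0,0,0.15],[0,0,0]],[[0,0,0.2],[0,0,0]],[[0,0,0.2],[0,0,0]]]'
```

```text
t: 16.48
eef_pos: [0.5429, 0.0016, 0.3191]
tool_rot: [0.103, 0.995, -0.0, -0.0]
force: [-0.1, 0.0, -4.8]
finger_gap: 0.0345
t: 17.1
eef_pos: [0.5429, 0.0016, 0.3183]
tool_rot: [0.103, 0.995, 0.0, 0.0]
force: [-0.0, 1.0, -5.3]
finger_gap: 0.0353
t: 17.73
eef_pos: [0.5429, 0.0016, 0.3162]
tool_rot: [0.103, 0.995, 0.0, -0.0]
force: [0.4, 0.5, -5.6]
finger_gap: 0.0351
```

```bash
python3 -m jog '[[[0,0,0.05],[0,0,0]],[[0,0,0.1],[0,0,0]],[[0,0,0.15],[0,0,0]],[[0,0,0.2],[0,0,0]],[[0,0,0.2],[0,0,0]]]'
python3 -m jog '[[[0,0,0.05],[0,0,0]],[[0,0,0.1],[0,0,0]],[[0,0,0.15],[0,0,0]],[[0,0,0.2],[0,0,0]],[[0,0,0.2],[0,0,0]]]'
```

```text
t: 18.35
eef_pos: [0.5429, 0.0016, 0.3144]
tool_rot: [0.103, 0.995, -0.0, 0.0]
force: [-1.6, 0.0, -3.0]
finger_gap: 0.0353
t: 18.98
eef_pos: [0.5429, 0.0016, 0.3122]
tool_rot: [0.103, 0.995, -0.0, -0.0]
force: [-1.9, -1.0, -2.5]
finger_gap: 0.0353
```

Contact came at the expected seated height (collar about 0.268), below the lip level. Now easing down, following the fork's −x shift.

```bash
python3 -m jog '[[[0.05,-0.03,0.15],[0,0,0]],[[0.09,-0.05,0.3],[0,0,0]],[[0.13,-0.07,0.45],[0,0,0]],[[0.16,-0.085,0.6],[0,0,0]],[[0.18,-0.095,0.75],[0,0,0]]]'
python3 -m jog '[[[0.03,-0.015,0.2],[0,0,0]],[[0.06,-0.03,0.4],[0,0,0]],[[0.09,-0.045,0.6],[0,0,0]],[[0.12,-0.06,0.8],[0,0,0]],[[0.14,-0.075,1.0],[0,0,0]]]'
python3 -m jog '[[[0.02,-0.01,0.2],[0,0,0]],[[0.04,-0.02,0.4],[0,0,0]],[[0.07,-0.035,0.6],[0,0,0]],[[0.09,-0.05,0.8],[0,0,0]],[[0.11,-0.06,1.0],[0,0,0]]]'
python3 chk.py 3
```

```text
t: 19.6
eef_pos: [0.541, 0.0011, 0.3047]
tool_rot: [0.103, 0.995, 0.0, 0.0]
force: [1.9, 0.9, -1.9]
finger_gap: 0.0346
t: 20.23
eef_pos: [0.5394, 0.0006, 0.2947]
tool_rot: [0.103, 0.995, 0.0, 0.0]
force: [2.2, 1.1, -2.4]
finger_gap: 0.0349
t: 20.85
eef_pos: [0.5382, 0.0003, 0.2847]
tool_rot: [0.103, 0.995, 0.0, -0.0]
force: [0.1, 0.4, -2.1]
finger_gap: 0.0351
20.85 [5.38221746e-01 2.66112108e-04 2.84668707e-01] [ 0.05  0.45 -2.05] 0.035085434561813476
fork frame mm -2.8729158167439253 0.0603321939172326 collar z 0.23826870709713627
```

View pics/c_3.png

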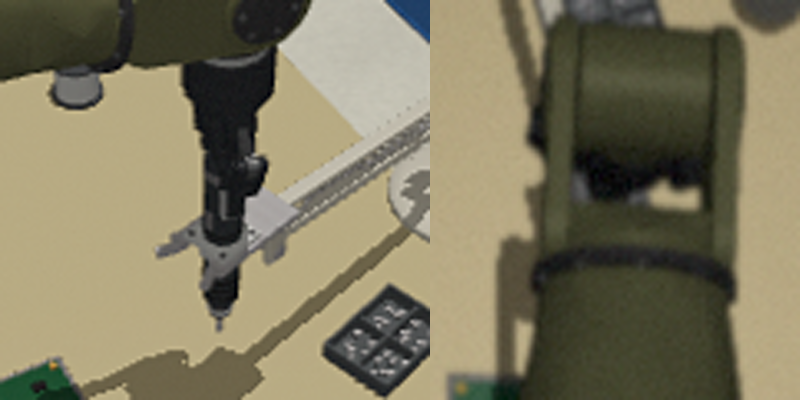

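The collar sits down in the fork and the arm has sunk with it (30 mm). Continuing.

```bash
python3 -m jog '[[[0.02,-0.01,0.2],[0,0,0]],[[0.04,-0.02,0.4],[0,0,0]],[[0.06,-0.03,0.6],[0,0,0]],[[0.08,-0.04,0.8],[0,0,0]],[[0.09,-0.045,1.0],[0,0,0]]]'
python3 -m jog '[[[0.01,-0.005,0.2],[0,0,0]],[[0.02,-0.01,0.4],[0,0,0]],[[0.03,-0.015,0.6],[0,0,0]],[[0.04,-0.02,0.8],[0,0,0]],[[0.045,-0.025,1.0],[0,0,0]]]'
cat > f.py <<'E'
from h import *
F=[]
for i in range(6):
    s=ctrl.read_state();F.append(s['force']);ctrl.capture('side')
print(s['t'],s['eef_pos'],np.mean(F,0).round(2))
E
python3 f.py
```

```text
t: 21.58
eef_pos: [0.5373, -0.0, 0.2747]
tool_rot: [0.103, 0.995, -0.0, 0.0]
force: [2.0, 0.7, -0.9]
finger_gap: 0.035
t: 22.2
eef_pos: [0.5368, -0.0002, 0.2647]
tool_rot: [0.103, 0.995, -0.0, 0.0]
force: [-0.2, 1.4, -0.5]
finger_gap: 0.0352
22.45 [ 5.36769918e-01 -1.60492688e-04  2.64816696e-01] [ 1.19  0.68 -1.32]
```

```bash
python3 -m jog '[[[0,0,0.2],[0,0,0]],[[0.01,0,0.4],[0,0,0]],[[0.01,-0.005,0.6],[0,0,0]],[[0.02,-0.01,0.8],[0,0,0]],[[0.02,-0.01,1.0],[0,0,0]]]'
python3 f.py
python3 -m jog '[[[0,0,0.2],[0,0,0]],[[0,0,0.4],[0,0,0]],[[0,0,0.6],[0,0,0]],[[0,0,0.8],[0,0,0]],[[-0.01,0.005,0.8],[0,0,0]]]'
python3 f.py
```

```text
t: 23.12
eef_pos: [0.5365, -0.0002, 0.2547]
tool_rot: [0.103, 0.995, 0.0, -0.0]
force: [0.2, 1.1, -0.2]
finger_gap: 0.0348
23.375 [ 5.36551811e-01 -2.15080517e-04  2.54805848e-01] [ 0.39  0.57 -0.53]
t: 24.05
eef_pos: [0.5366, -0.0002, 0.2466]
tool_rot: [0.103, 0.995, -0.0, -0.0]
force: [0.2, 0.1, -0.2]
finger_gap: 0.0347
24.3 [ 5.36630591e-01 -2.22993371e-04  2.46811687e-01] [-0.31 -0.53 -0.6 ]
```

```bash
sed -i 's/range(6)/range(20)/' f.py
python3 -m jog '[[[0,0,0.15],[0,0,0]],[[0,0,0.3],[0,0,0]],[[-0.01,0.005,0.45],[0,0,0]],[[-0.01,0.005,0.5],[0,0,0]],[[-0.01,0.005,0.5],[0,0,0]]]' - 20
python3 f.py
```

```text
t: 24.98
eef_pos: [0.5368, -0.0002, 0.2417]
tool_rot: [0.103, 0.995, -0.0, -0.0]
force: [-0.7, -0.2, -0.5]
finger_gap: 0.0351
25.925 [ 5.36754944e-01 -1.86383187e-04  2.41772313e-01] [-0.59 -0.21  0.01]
```

Load is balanced (Fz ≈ 0 N at 73 mm sink), so I'll release.

```bash
python3 -m jog '[[[0,0,0],[0,0,0]],[[0,0,0],[0,0,0]],[[0,0,0],[0,0,0]],[[0,0,0],[0,0,0]],[[0,0,0],[0,0,0]]]' 0.7
python3 chk.py 4
```

```text
t: 26.6
eef_pos: [0.5368, -0.0001, 0.2418]
tool_rot: [0.103, 0.995, -0.0, -0.0]
force: [0.4, -1.1, -0.5]
finger_gap: 0.0596
26.6 [ 5.36766914e-01 -1.46138881e-04  2.41781176e-01] [ 0.39 -1.11 -0.5 ] 0.059580798491692046
fork frame mm -4.385022173585418 0.06505724337165061 collar z 0.1953811756743999
```

View pics/c_4.png

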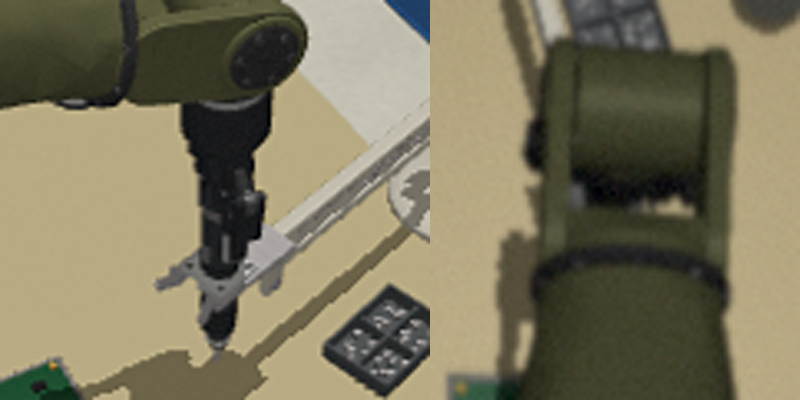

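The tool sits upright in the fork (collar at about 222,290), with the fingers open and no load on them. Moving straight up, then back.

```bash
python3 -m jog '[[[0,0,-1],[0,0,0]],[[0,0,-3],[0,0,0]],[[0,0,-6],[0,0,0]],[[0,0,-10],[0,0,0]],[[0,0,-15],[0,0,0]]]'
python3 -m jog '[[[3,0,-1],[0,0,0]],[[7,-3,-1],[0,0,0]],[[11,-8,-1],[0,0,0]],[[12,-13,-1],[0,0,0]],[[12,-18,-1],[0,0,0]]]'
python3 -m jog '[[[0,0,0],[0,0,0]],[[0,0,0],[0,0,0]],[[0,0,0],[0,0,0]],[[0,0,0],[0,0,0]],[[0,0,0],[0,0,0]]]'
python3 chk.py 5
python3 - <<'E'
from h import *
S=cam('side');T=cam('top')
for th in['driver_collar','driver_grip','fork_seat','torque_driver_mid','board','dispenser','screw_tray']:
  L=[]
  for n,K in(('side',S),('top',T)):
    r=ctrl.tip_of(n,th)
    if r:L.append((K,r[0]['centre']))
  if len(L)==2:print(th,*[np.round(v,4) for v in tri(L)])
E
```

```text
t: 27.32
eef_pos: [0.5364, -0.0001, 0.3934]
tool_rot: [0.103, 0.995, -0.0, -0.0]
force: [1.1, 0.7, 0.5]
finger_gap: 0.0596
t: 27.95
eef_pos: [0.381, -0.1527, 0.4032]
tool_rot: [0.103, 0.995, -0.0, 0.001]
force: [0.6, 0.8, 0.1]
finger_gap: 0.0597
t: 28.58
eef_pos: [0.3825, -0.1513, 0.4018]
tool_rot: [0.103, 0.995, -0.0, 0.0]
force: [-0.2, 0.4, 0.2]
finger_gap: 0.0601
28.575 [ 0.38251791 -0.15127229  0.40181974] [-0.25  0.38  0.19] 0.06005851435035932
fork frame mm -194.31469475622598 -102.68993701100787 collar z 0.35541974299021434
driver_collar [ 0.5417 -0.0008  0.1981] [0.006 0.006]
driver_grip [0.5316 0.0006 0.2459] [0.0011 0.0011]
torque_driver_mid [ 0.5059 -0.4007  0.104 ] [0.0043 0.0043]
board [0.3627 0.0748 0.015 ] [0.0004 0.0004]
dispenser [ 0.7517 -0.1712  0.016 ] [0.0061 0.0061]
screw_tray [ 0.6161 -0.0372  0.0815] [0.069 0.069]
```

View pics/c_5.png

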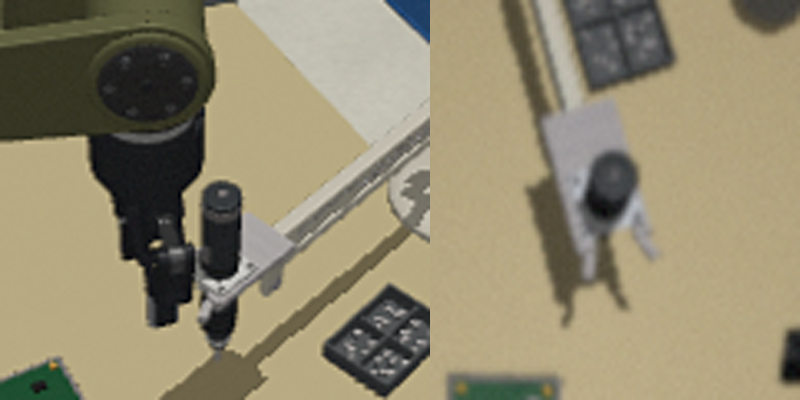

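The driver hangs upright in the fork and the robot is clear. I'll wait, check it's still, and hand in.

```bash
Z='[[[0,0,0],[0,0,0]],[[0,0,0],[0,0,0]],[[0,0,0],[0,0,0]],[[0,0,0],[0,0,0]],[[0,0,0],[0,0,0]]]'
python3 -m jog '[[[0,0,0],[0,0,0]],[[0,0,0],[0,0,0]],[[0,0,0],[0,0,0]],[[0,0,0],[0,0,0]],[[0,0,0],[0,0,0]]]' >/dev/null
python3 -m jog '[[[0,0,0],[0,0,0]],[[0,0,0],[0,0,0]],[[0,0,0],[0,0,0]],[[0,0,0],[0,0,0]],[[0,0,0],[0,0,0]]]' >/dev/null
python3 - <<'E'
from h import *
f=lambda im:np.float32(im[140:260,320:400].mean(2))
g=[f(cv2.imread('pics/side_5.png'))]
for i in range(4): g.append(f(ctrl.capture('side')))
print([np.round(cv2.phaseCorrelate(g[0],x)[0],2) for x in g[1:]],[np.abs(x-g[0]).mean() for x in g[1:]])
ctrl.job_done();print(ctrl.read_state()['t'])
E
```

```text
[array([0.01, 0.04]), array([0.  , 0.04]), array([0.  , 0.04]), array([-0.  ,  0.04])] [np.float32(0.9146527), np.float32(0.90822905), np.float32(0.9085764), np.float32(0.916875)]
the job is handed in; nothing more can be done
the job is handed in; nothing more can be done
```

The screwdriver is hanging in the swing-arm fork and the job is handed in; no verdict was reported.

**What I did:** I gripped the screwdriver at its upper body and lifted it out of its well. I turned it about 12° to match the fork and slid it in over the lips. I then touched the slot's back at about 2.5 N to fix its position, and backed off 2 mm. The collar met the tines at the expected height. I lowered it about 73 mm at up to 16 mm/s, following the fork's backward shift, and let go once the wrist carried about 0 N.

**Last checks:**
- **In the fork:** The last picture shows it upright with the collar flat behind the lips, and the gripper well clear. At release, the gripper's position put the tines about 195 mm above the bench.
- **At rest:** Over about 1.3 s before handing in, the picture of fork and screwdriver moved less than 0.05 px.
- **Other things:** The board, dispenser and torque driver came out within about 5 mm of where they started, apart from a 17 mm difference in the dispenser's height reading, which I took as detection error. I did not re-check the spool, meter or brush, though the arm never went down near them after the start.

**What disagreed:**
- My first fork position was about 2 mm off along the slot, which the touch on its back corrected.
- After release, the network's grip point implied a collar about 15 mm lower than the gripper's position did, while its own collar point agreed within 3 mm.
- The network did not find the fork seat in the last pictures, and its screw tray reading was unusable. The tray looks unmoved in the picture.

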